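# Sort capped tubes and a bottle into colour-coded trays

### The job

Sort the samples into the trays of their cap colour: the two blue-capped tubes go into the blue tray, one in each of its two compartments, the orange-capped tube into the orange tray and the red-capped bottle into the red tray. Set each one down gently, standing upright on the floor of its tray, without tipping or dropping any, and leave the beaker and the microtube rack where they are.

Things in the scene. Friction and masses are not known exactly. Their poses are not given: they have to be found in the camera images.
- blue_tube_1: 50 ml clear plastic tube standing upright with a blue screw cap: 115 mm tall, body 28 mm in diameter up to 100 mm, cap 34 mm in diameter from 100 to 115 mm. Origin at the centre of its underside, z up along its axis. Weighs under 80 g; can be gripped across the body just below the cap. One of two alike blue-capped tubes.
- blue_tube_2: 50 ml clear plastic tube standing upright with a blue screw cap: 115 mm tall, body 28 mm in diameter up to 100 mm, cap 34 mm in diameter from 100 to 115 mm. Origin at the centre of its underside, z up along its axis. Weighs under 80 g; can be gripped across the body just below the cap. One of two alike blue-capped tubes.
- orange_tube: 50 ml clear plastic tube standing upright with an orange screw cap: 115 mm tall, body 28 mm in diameter up to 100 mm, cap 34 mm in diameter from 100 to 115 mm. Origin at the centre of its underside, z up along its axis. Weighs under 80 g; can be gripped across the body just below the cap.
- red_bottle: Small laboratory glass bottle standing upright with a red cap: 117 mm tall, body 50 mm in diameter and straight up to 71 mm, the shoulder above it narrowing (43 mm at 84 mm), cap 29 mm in diameter from 99 to 117 mm. Origin at the centre of its underside, z up along its axis. Weighs under 220 g; can be gripped across the body with the fingertips reaching down to about 50 mm above its underside.
- blue_tray: Blue open-topped tray, fixed to the bench (it does not move), 40 mm high, walls 4 mm, floor 4 mm thick (top of the floor 4 mm above the origin). Outside 124 mm along its x by 64 mm along its y; a 4 mm divider as high as the walls makes two square compartments, each 56 x 56 mm inside, centred at x = -30 mm and x = +30 mm (y = 0). Origin at the centre of its underside, z up; a white label card is on the end that faces its -x.
- orange_tray: Orange open-topped tray, fixed to the bench (it does not move), 40 mm high, walls 4 mm, floor 4 mm thick (top of the floor 4 mm above the origin). Outside 64 x 64 mm, one compartment of 56 x 56 mm inside, centred on the origin. Origin at the centre of its underside, z up; a white label card is on the end that faces its -x.
- red_tray: Red open-topped tray, fixed to the bench (it does not move), 40 mm high, walls 4 mm, floor 4 mm thick (top of the floor 4 mm above the origin). Outside 82 x 82 mm, one compartment of 74 x 74 mm inside, centred on the origin. Origin at the centre of its underside, z up; a white label card is on the end that faces its -x.
- beaker: Clear glass beaker, 55 mm in diameter, 70 mm tall, loose; a bystander to leave alone. Origin at the centre of its underside.
- microtube_rack: Orange rack full of small microtubes, 120 (x) x 50 (y) x 34 mm, loose; a bystander to leave alone. Origin at the centre of its underside. Not far behind it, at the right-hand end of the bench, a tall fixed machine stands like a wall (its side runs from about x = 0.49, y = -0.19 to x = 0.80, y = 0.12): an arm that swings in from the right should be drawn in first to clear it.

How it is judged:
At the end, for the whole second after the job is handed in: A blue-capped tube in each bay of the blue tray, the orange-capped tube in the orange tray, the red-capped bottle in the red: each on the floor (within 6 mm), within 18 mm of the bay centre per axis, upright within 0.1 rad, at rest; beaker and microtube rack within 30 mm of their places (((x of blue_tube_1 in the frame of blue_tray between 0.012 and 0.048 m and y of blue_tube_1 in the frame of blue_tray between -0.018 and 0.018 m and z of blue_tube_1 in the frame of blue_tray between -0.002 and 0.01 m and x of blue_tube_2 in the frame of blue_tray between -0.048 and -0.012 m and y of blue_tube_2 in the frame of blue_tray between -0.018 and 0.018 m and z of blue_tube_2 in the frame of blue_tray between -0.002 and 0.01 m) or (x of blue_tube_2 in the frame of blue_tray between 0.012 and 0.048 m and y of blue_tube_2 in the frame of blue_tray between -0.018 and 0.018 m and z of blue_tube_2 in the frame of blue_tray between -0.002 and 0.01 m and x of blue_tube_1 in the frame of blue_tray between -0.048 and -0.012 m and y of blue_tube_1 in the frame of blue_tray between -0.018 and 0.018 m and z of blue_tube_1 in the frame of blue_tray between -0.002 and 0.01 m)) and x of orange_tube in the frame of orange_tray between -0.018 and 0.018 m and y of orange_tube in the frame of orange_tray between -0.018 and 0.018 m and z of orange_tube in the frame of orange_tray between -0.002 and 0.01 m and x of red_bottle in the frame of red_tray between -0.018 and 0.018 m and y of red_bottle in the frame of red_tray between -0.018 and 0.018 m and z of red_bottle in the frame of red_tray between -0.002 and 0.01 m and angle between each of blue_tube_1, blue_tube_2, orange_tube, red_bottle's own z axis and vertical below 0.1 rad and linear speed of each of blue_tube_1, blue_tube_2, orange_tube, red_bottle below 0.02 m/s and distance of each of beaker, microtube_rack from where it was at the start of the episode below 0.03 m); the robot touches nothing.
It fails at once if one of the three tubes or the bottle tipped over (more than 35 degrees from upright) (angle between any of blue_tube_1, blue_tube_2, orange_tube, red_bottle's own z axis and vertical above 0.61 rad).
It fails at once if a tube or the bottle dropped into its tray (moving faster than 0.7 m/s as it gets near the floor of its tray) ((horizontal distance between blue_tube_1 and blue_tray below 0.05 m and height (world z) of blue_tube_1 below 0.05 m and linear speed of blue_tube_1 above 0.7 m/s) or (horizontal distance between blue_tube_2 and blue_tray below 0.05 m and height (world z) of blue_tube_2 below 0.05 m and linear speed of blue_tube_2 above 0.7 m/s) or (horizontal distance between orange_tube and orange_tray below 0.05 m and height (world z) of orange_tube below 0.05 m and linear speed of orange_tube above 0.7 m/s) or (horizontal distance between red_bottle and red_tray below 0.05 m and height (world z) of red_bottle below 0.05 m and linear speed of red_bottle above 0.7 m/s)).
It fails at once if the beaker or the microtube rack pushed more than 30 mm from its place, or the beaker tipped over (distance of any of beaker, microtube_rack from where it was at the start of the episode above 0.03 m or angle between beaker's own z axis and vertical above 0.6 rad).
It also fails if it takes over 131 s, if anything falls off the work surface, if the arm or the gripper's body presses on something with over 40 N, if the wrist force passes 120 N, or if a joint passes its speed limit or range.

### The arm

A 6-joint arm with a two-finger parallel gripper is mounted at the origin on a cart in front of the work surface, level with it; the furniture and walls round the work are solid. World frame = base frame: x ahead of the robot, y to its left, z up, the work surface at z = 0. Lengths are in m, angles in rad, forces in N, time in s.
With the tool pointing down it reaches from about 0.25 to 0.725 m from the base axis. Payload 9.7 kg.
Tool frame: the origin (TCP) lies midway between the tips of the shut fingers; the grasp point (between the pads) lies 19 mm behind it; z points along the fingers, y is the line along which they close (so a half turn about z gives the same grasp; the last joint's range is limited). The gripper opens to 85 mm and grips with 20 to 120 N. Pads are 22 mm wide; open, the fingers measure 114 mm over their backs; the gripper's body (76 mm by 85 mm) begins 54 mm behind the grasp point. The pads swing forward as they close: fully open they stand 13 mm farther back than shut.
Start: joints at [1.272, 0.087, 0.176, 1.66, 0, 1.571], TCP at [0.162, 0.526, 0.231] pointing down, gripper open.
Joint ranges: [-3.13, 3.13], [-0.85, 1.81], [-1.15, 1.24], [-2.2, 2.28], [-1.44, 1.52], [-3.14, 3.14]. Speed limits (rad/s): [2.22, 2.22, 2.57, 3.14, 3.14, 3.14].

### API

Orientations are given as a 3x3 rotation matrix whose columns are the frame's x, y, z axes.
In Python, from station import read_state, camera, job, silhouettes, pinpoint gives the robot as it stands.
- The arm moves only by the tool servo_tool, never from a script. Its argument "deltas" is a list that holds one entry, the list of rows, each a list of 7 numbers: the turn, a rotation vector about the tool's x, y, z in rad, then the shift along the tool's x, y, z in m, then the opening, from -1 (shut) to 1 (fully open). A call has 1 to 8 rows; each row is the pose to reach, as a shift and turn from the pose commanded when the call began, along the tool's axes at that moment; what a row does not reach only later rows make up. A row lasts 1/8 s, in which the tool goes at most 62.5 mm and 10.7 degrees, less where a joint would pass 70% of its speed; a pose out of reach is approached as far as the arm can. A call with a gripper value outside its range is refused whole. The fingers move at their own pace and stop on an object; "squeeze" is the grip in N (left out, the last holds). Time passes only in rows, so rows that repeat a pose let the fingers close. It gives the time, the measured TCP pose, the force, the opening and the grip force at its end, in the units of the state.
- read_state(): the state, without advancing time (a new reading comes with each control period).
- camera(name): name is "scene" or "top" or "wrist"; returns a dict with "color" (420x560x3 uint8, red, green, blue), "fx", "fy", "cx", "cy" (pixels), "k1" (the pictures are not rectified: a ray, as slopes to the right and down, at radius r is drawn at 1 + k1 r^2 times it, then the intrinsics apply), "rvec" (rotation vector, rad) and "tvec" (3), from world to camera coordinates, as OpenCV has them. Camera axes: x right, y down, z forward; pixel columns grow to the right and rows downward; lengths in m; the calibration is good to about 2 mm. A picture is of the moment at which its call begins. There is no depth.
- job.close_job(): hands the job in; it is judged then, once.
Trained networks look in a picture, given as the dict that the camera call returned (one of the last four; its "shot" number tells which), for a name from the list of things; names that differ only in an ending like _2 or _b are one class to them, and where a whole thing is asked for, a point or a joint stands for the part that bears it (a point fixed in the world has none). Each returns a list of dicts, best first, with "confidence" (0 to 1); they miss things now and then, are a little off and sometimes report something else, mostly with a low value. They report only what shows in the picture. A call takes as long as a camera call.
- silhouettes(picture, name): "mask" (420x560 bool, what is visible of it) and "bbox" ([left, top, right, bottom] in pixels, round what is visible of it).
- pinpoint(picture, name): "pixel" ([column, row] in pixels: a listed point, or the origin of a listed thing).
The state is a dict: "time": time; "joints": joint angles; "joint_vel": joint speeds; "joint_torque": joint torques, N m; "ee_pos": TCP position; "ee_rot": TCP orientation; "contact_force": force on the tool from outside, world axes, zero at the start; "wrist_torque": the same for the moment, N m; "opening": finger opening in m; "gripper_force": force on a finger pad.
Only numpy, scipy, OpenCV 4.12 (cv2) and the standard library are available. Lean on these libraries where they do the work, as an engineer would, in place of code of your own. Each camera call takes 0.05 s, during which the arm holds its last target. There are 200 camera calls.

## Working session

There is one attempt and no reset: what is moved stays moved. The work goes in short steps, Python scripts to look and compute and a tool call to move; the robot and the scene stay as the last step left them, time stands still between calls to the robot, and variables do not carry over. Pictures are saved under pics/ and viewed, at most 14 in all, crops included, and the job is handed in when it is done.

Besides the shell and the picture viewer there is one more tool, called after ">>>" by a JSON object that holds its "fn" and its "kwargs", one argument or row to a line. servo_tool: Moves the arm, as the interface text tells. Its arguments: {"type":"object","properties":{"deltas":{"type":"array"},"squeeze":{"type":"number"}},"required":["deltas"]}

```bash
mkdir -p pics; ls
cat > h.py <<'E'
import numpy as np, cv2
from station import read_state, camera, job, silhouettes, pinpoint
def ray(p,px):
    R,_=cv2.Rodrigues(np.array(p["rvec"],float)); t=np.array(p["tvec"],float).reshape(3)
    u=(px[0]-p["cx"])/p["fx"]; v=(px[1]-p["cy"])/p["fy"]
    a,b=u,v
    for _ in range(20):
        s=1+p["k1"]*(a*a+b*b); a,b=u/s,v/s
    d=R.T@np.array([a,b,1.]); return -R.T@t, d/np.linalg.norm(d)
def proj(p,X):
    R,_=cv2.Rodrigues(np.array(p["rvec"],float)); c=R@np.array(X,float)+np.array(p["tvec"],float).reshape(3)
    a,b=c[:2]/c[2]; s=1+p["k1"]*(a*a+b*b)
    return np.array([p["fx"]*a*s+p["cx"],p["fy"]*b*s+p["cy"]])
def atz(p,px,z):
    o,d=ray(p,px); return o+d*(z-o[2])/d[2]
def tri(obs):
    A=np.zeros((3,3));b=np.zeros(3);L=[]
    for p,px in obs:
        o,d=ray(p,px);M=np.eye(3)-np.outer(d,d);A+=M;b+=M@o;L.append((M,o))
    x=np.linalg.solve(A,b); return x,[float(np.linalg.norm(M@(x-o))) for M,o in L]
def save(p,n): cv2.imwrite("pics/"+n+".png",p["color"][:,:,::-1])
names=["blue_tube_1","orange_tube","red_bottle","blue_tray","orange_tray","red_tray","beaker","microtube_rack"]
E
python3 - <<'E'
from h import *
np.set_printoptions(precision=3,suppress=True)
for c in ("scene","top","wrist"):
    p=camera(c); save(p,c+"0"); print(c,ray(p,(280,210)),p["fx"])
    for n in names:
        for r in pinpoint(p,n): print(" ",n,np.round(r["pixel"]),round(r["confidence"],2),atz(p,r["pixel"],0)[:2])
s=read_state(); print(s["ee_rot"],s["ee_pos"],s["opening"])
E
```

```text
pics
scene (array([ 0.017, -0.71 ,  0.569]), array([ 0.383,  0.79 , -0.479])) 489.6204350162261
  blue_tube_1 [221. 210.] 0.83 [0.346 0.297]
  blue_tube_1 [249. 220.] 0.79 [0.387 0.219]
  orange_tube [329. 231.] 0.93 [0.524 0.089]
  orange_tube [282. 240.] 0.68 [0.417 0.106]
  orange_tube [186. 199.] 0.56 [0.287 0.397]
  orange_tube [338. 268.] 0.3 [ 0.467 -0.041]
  red_bottle [284. 243.] 0.94 [0.416 0.093]
  blue_tray [244. 193.] 0.97 [0.431 0.359]
  orange_tray [296. 194.] 0.81 [0.548 0.285]
  red_tray [339. 205.] 0.79 [0.611 0.183]
  red_tray [241. 191.] 0.65 [0.428 0.37 ]
  beaker [187. 198.] 0.67 [0.292 0.403]
  microtube_rack [337. 268.] 0.73 [ 0.465 -0.04 ]
top (array([0.331, 0.172, 0.867]), array([ 0.167,  0.01 , -0.986])) 384.68028719507913
  blue_tube_1 [266. 243.] 0.68 [0.402 0.21 ]
  blue_tube_1 [310. 233.] 0.52 [0.426 0.11 ]
  blue_tube_1 [227. 265.] 0.51 [0.351 0.296]
  orange_tube [322. 197.] 0.9 [0.511 0.085]
  red_bottle [310. 236.] 0.86 [0.421 0.111]
  blue_tray [196. 232.] 0.98 [0.424 0.37 ]
  orange_tray [234. 183.] 0.72 [0.539 0.288]
  red_tray [272. 150.] 0.97 [0.622 0.203]
  beaker [182. 293.] 0.89 [0.285 0.395]
  microtube_rack [374. 218.] 0.78 [ 0.466 -0.035]
  microtube_rack [236. 184.] 0.24 [0.536 0.283]
wrist (array([0.098, 0.545, 0.374]), array([ 0.248, -0.076, -0.966])) 310.8623830114043
  blue_tube_1 [128. 396.] 0.62 [0.402 0.212]
  blue_tray [125. 396.] 0.19 [0.401 0.208]
  beaker [214. 300.] 0.61 [0.287 0.393]
[[-0.956  0.294  0.   ]
 [ 0.294  0.956  0.   ]
 [-0.     0.    -1.   ]] [0.162 0.526 0.231] 0.0852428675288825
```

View pics/top0.png

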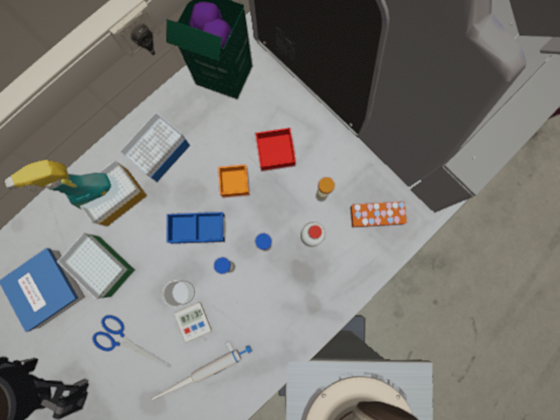

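View pics/scene0.png

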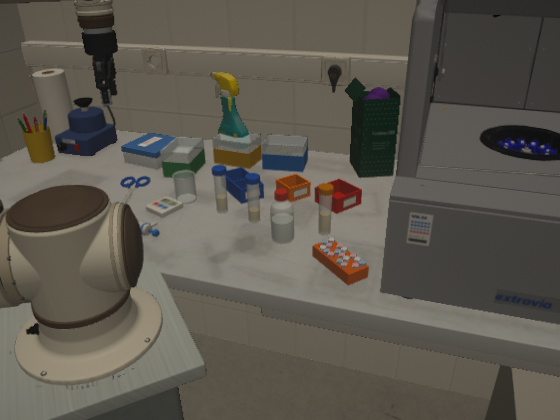

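Run:
```python
from h import *
np.set_printoptions(precision=4,suppress=True)
P={c:camera(c) for c in ("scene","top")}
# caps by colour within/near tube columns; cap centroid triangulation via masks
for c,p in P.items():
    for n in ("blue_tube_1","orange_tube","red_bottle"):
        for r in silhouettes(p,n): print(c,n,[round(float(x)) for x in r["bbox"]],round(r["confidence"],2),int(r["mask"].sum()))
# tray silhouettes from top: rectangle of mask contour
for n in ("blue_tray","orange_tray","red_tray"):
    r=silhouettes(P["top"],n)[0]
    k,_=cv2.findContours(r["mask"].astype(np.uint8),0,1); k=max(k,key=cv2.contourArea)
    W=np.array([atz(P["top"],q[0],0.04)[:2] for q in k],np.float32)
    print(n,cv2.minAreaRect(W),[round(float(x)) for x in r["bbox"]])
```

```text
scene blue_tube_1 [210, 166, 227, 214] 0.84 596
scene blue_tube_1 [240, 174, 261, 226] 0.82 625
scene blue_tube_1 [311, 237, 367, 286] 0.69 1532
scene orange_tube [321, 184, 334, 237] 0.81 621
scene red_bottle [271, 191, 293, 242] 0.6 1050
top blue_tube_1 [213, 258, 237, 275] 0.61 273
top blue_tube_1 [252, 232, 271, 253] 0.55 215
top orange_tube [317, 174, 332, 202] 0.71 322
top red_bottle [297, 222, 322, 248] 0.66 476
blue_tray ((0.4281337261199951, 0.36420267820358276), (0.0675513818860054, 0.12804901599884033), 3.558359146118164) [164, 216, 225, 242]
orange_tray ((0.5360372066497803, 0.28443557024002075), (0.07458814233541489, 0.06531199812889099), 6.492852687835693) [216, 166, 253, 197]
red_tray ((0.6105734705924988, 0.19520318508148193), (0.09365665167570114, 0.08554156124591827), 10.294509887695312) [253, 129, 295, 172]
```

The top view shows blue caps at about (223,265) and (263,241), the orange cap at (326,185) and the red cap at (315,232). The trays are at (196,228) blue, (234,181) orange and (276,149) red, and the scene view agrees. Next I measure the caps and rims by colour, for height.

```bash
cat >> h.py <<'E'
HUE={"blue":(105,130),"orange":(8,20),"red":None}
def blob(p,col,box,smin=130,vmin=50):
    """largest blob of a colour in box -> centroid, contour"""
    h=cv2.cvtColor(np.ascontiguousarray(p["color"]),cv2.COLOR_RGB2HSV)
    H,S,V=[h[...,i].astype(int) for i in range(3)]
    m=((H<7)|(H>172)) if col=="red" else (H>=HUE[col][0])&(H<=HUE[col][1])
    m&=(S>smin)&(V>vmin); b=[int(v) for v in box]
    k=np.zeros(m.shape,np.uint8); k[max(b[1],0):b[3],max(b[0],0):b[2]]=1; k*=m.astype(np.uint8)
    n,l,st,c=cv2.connectedComponentsWithStats(k)
    i=1+int(np.argmax(st[1:,4])); con,_=cv2.findContours((l==i).astype(np.uint8),0,1)
    return c[i],st[i],max(con,key=len)
def rimrect(p,con,z=0.04):
    W=np.array([atz(p,q[0],z)[:2] for q in con],np.float32)
    return cv2.minAreaRect(W)
E
python3 - <<'E'
from h import *
np.set_printoptions(precision=4,suppress=True)
S=camera("scene");T=camera("top")
caps=[("b1","blue",(208,160,232,185),(208,250,240,282)),("b2","blue",(238,166,264,194),(248,228,280,256)),
("o","orange",(316,180,338,205),(312,170,338,202)),("r","red",(268,185,296,205),(300,220,328,246))]
for n,c,bs,bt in caps:
    a,sa,_=blob(S,c,bs);b,sb,_=blob(T,c,bt)
    x,e=tri([(S,a),(T,b)]); print(n,x,e,a,sa,b,sb,atz(T,b,0.112)[:2])
for n,c,bs,bt in [("blue","blue",(218,165,270,205),(160,205,232,250)),("orange","orange",(270,170,315,205),(212,160,256,202)),("red","red",(310,175,365,215),(248,120,302,178))]:
    b,sb,con=blob(T,c,bt); print(n,rimrect(T,con),sb)
    a,sa,_=blob(S,c,bs); print("   ",tri([(S,a),(T,b)]),sa)
E
```

```text
b1 [0.3515 0.2906 0.1016] [0.003901960821835338, 0.003901960821835276] [222.8698 172.5833] [212 165  20  20 192] [221.7927 265.1451] [214 258  16  15 193] [0.3476 0.2903]
b2 [0.3915 0.2134 0.1066] [0.0062622382382066105, 0.006262238238206495] [247.1142 179.8747] [238 168  25  26 359] [263.0761 241.0217] [256 234  15  15 184] [0.3969 0.211 ]
o [0.5129 0.0881 0.1093] [0.00041706969436624544, 0.00041706969436618765] [325.452  188.8249] [318 183  16  13 177] [325.8564 185.0319] [319 178  15  15 188] [0.5126 0.0883]
r [0.418  0.1101 0.1098] [0.0004228553213247236, 0.00042285532132483895] [280.9262 194.0604] [275 188  13  13 149] [314.5462 231.521 ] [309 226  12  12 119] [0.4181 0.1101]
blue ((0.4293336272239685, 0.3644842207431793), (0.06245768070220947, 0.123824343085289), 3.265733242034912) [ 167  213   57   30 1596]
    (array([0.4277, 0.3671, 0.0337]), [0.002254711588920363, 0.002254711588920476]) [218 165  46  38 712]
orange ((0.5360738039016724, 0.28568485379219055), (0.06863944977521896, 0.06290368735790253), 7.0982842445373535) [218 165  31  32 845]
    (array([0.5391, 0.2871, 0.0272]), [0.00016688315901760558, 0.00016688315901763852]) [276 174  35  28 529]
red ((0.6116155982017517, 0.1937871277332306), (0.08837515860795975, 0.0791984498500824), 10.159479141235352) [ 256  128   40   42 1321]
    (array([0.6234, 0.192 , 0.0207]), [0.005914179372248794, 0.00591417937224877]) [328 179  34  34 644]
```

>>> {"fn": "servo_tool", "kwargs": {
  "deltas": [
    [[0, 0, 1.272, -0.309, -0.194, -0.03, 1], [0, 0, 1.272, -0.309, -0.194, -0.03, 1], [0, 0, 1.272, -0.309, -0.194, -0.03, 1], [0, 0, 1.272, -0.309, -0.194, -0.03, 1], [0, 0, 1.272, -0.309, -0.194, -0.03, 1], [0, 0, 1.272, -0.309, -0.194, -0.03, 1], [0, 0, 1.272, -0.309, -0.194, -0.03, 1], [0, 0, 1.272, -0.309, -0.194, -0.03, 1]]
  ]
}}

```text
time: 3.0
ee_pos: [0.4004, 0.2488, 0.2614]
ee_rot: [[0.0, 1.0, 0.0], [1.0, -0.0, 0.0], [0.0, 0.0, -1.0]]
contact_force: [0.0, 0.3, -0.3]
opening: 0.0856
gripper_force: 0.0
```

Run:
```python
from h import *
np.set_printoptions(precision=4,suppress=True)
s=read_state(); print(s["ee_pos"],s["ee_rot"],s["joints"],s["contact_force"])
p=camera("wrist"); save(p,"w1"); print(ray(p,(280,210)))
for n,X in [("b1",(.3476,.2903,.115)),("b2",(.397,.211,.115)),("r",(.418,.110,.117)),("o",(.5126,.0883,.115)),("bt",(.429,.364,.04)),("ot",(.536,.285,.04)),("rt",(.611,.194,.04))]: print(n,proj(p,X))
```

```text
[0.4004 0.2488 0.2614] [[ 0.0005  1.      0.0001]
 [ 1.     -0.0005  0.0001]
 [ 0.0001  0.0001 -1.    ]] [ 0.5558 -0.0869  0.061   1.7186  0.0001  2.1271] [ 0.0312  0.3081 -0.3414]
(array([0.4008, 0.3152, 0.4036]), array([-0.0003, -0.2593, -0.9658]))
b1 [221.9578 154.665 ]
b2 [276.2254 236.1848]
r [296.3512 326.148 ]
o [382.5836 341.9316]
bt [305.7888  79.9514]
ot [396.9921 153.4462]
rt [450.2823 228.1741]
```

View pics/w1.png

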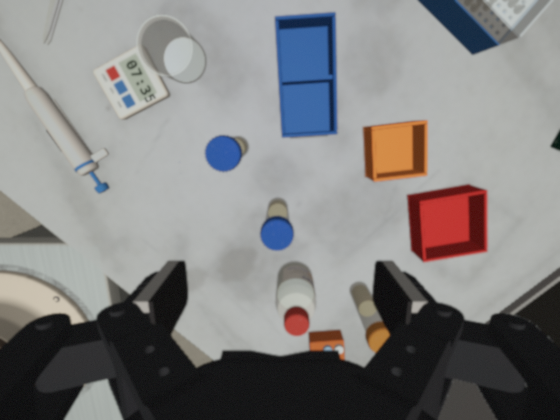

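The wrist view shows the blue caps at (223,153) and (277,233), the red cap at (296,320) and the orange cap at (378,338). The trays are at (306,75), (397,150) and (448,222). All match the projections to within a few mm. Next I fit 3-D models to the outlines in the top and wrist views.

```bash
cat >> h.py <<'E'
from scipy.optimize import minimize
U=6
def hullimg(pts,off,sz):
    im=np.zeros((sz[1]*U,sz[0]*U),np.uint8)
    q=cv2.convexHull(np.round(((np.array(pts)-off+.5)*U)).astype(np.int32)); cv2.fillConvexPoly(im,q,1); return im
def fit(views,model,x0,step):
    """views: (picture, contour); model(x)-> 3D points; maximise mean IoU of convex hulls"""
    data=[]
    for p,c in views:
        c=c.reshape(-1,2); off=c.min(0)-12; sz=c.max(0)-off+12
        n=np.concatenate([c+d for d in ((-.5,-.5),(.5,-.5),(-.5,.5),(.5,.5))]); data.append((p,off,sz,hullimg(n,off,sz)))
    def cost(x):
        s=0
        for p,off,sz,m in data:
            h=hullimg([proj(p,X) for X in model(x)],off,sz); s+=1-(h&m).sum()/max((h|m).sum(),1)
        return s/len(data)
    x0=np.array(x0,float); sim=np.vstack([x0]+[x0+np.eye(len(x0))[i]*step[i] for i in range(len(x0))])
    r=minimize(cost,x0,method="Nelder-Mead",options=dict(initial_simplex=sim,xatol=1e-4,fatol=1e-4)); return r.x,r.fun
def boxm(lx,ly):
    def f(x):  # x,y,yaw,ztop
        c,s=np.cos(x[2]),np.sin(x[2])
        return [(x[0]+c*a-s*b,x[1]+s*a+c*b,z) for a in (-lx/2,lx/2) for b in (-ly/2,ly/2) for z in (0,x[3])]
    return f
def capm(d,h):
    t=np.linspace(0,2*np.pi,24,endpoint=False)
    return lambda x:[(x[0]+d/2*np.cos(a),x[1]+d/2*np.sin(a),z) for a in t for z in (x[2],x[2]-h)]
E
python3 - <<'E'
from h import *
np.set_printoptions(precision=4,suppress=True)
W=camera("wrist");T=camera("top")
for n,c,bt,bw,d,h,x0 in [("b1","blue",(208,250,240,282),(200,128,250,178),.034,.015,(.348,.290,.115)),("b2","blue",(248,228,280,256),(255,208,300,255),.034,.015,(.396,.211,.115)),
 ("o","orange",(312,170,338,202),(358,310,396,360),.034,.015,(.513,.088,.115)),("r","red",(300,220,328,246),(278,302,314,340),.029,.018,(.418,.110,.117))]:
    t=blob(T,c,bt);w=blob(W,c,bw)
    print(n,tri([(T,t[0]),(W,w[0])])[0],"top",fit([(T,t[2])],lambda x,m=capm(d,h),z=x0[2]:m((x[0],x[1],z)),x0[:2],(.005,.005)),
      "both",fit([(T,t[2]),(W,w[2])],capm(d,h),x0,(.005,.005,.008)))
for n,c,bt,bw,l,x0 in [("blue","blue",(160,205,232,250),(265,5,345,142),(.064,.124),(.428,.366,.05,.04)),
 ("orange","orange",(212,160,256,202),(355,112,435,190),(.064,.064),(.536,.285,.1,.04)),("red","red",(248,120,302,178),(400,178,494,268),(.082,.082),(.611,.194,.15,.04))]:
    t=blob(T,c,bt,100,30);w=blob(W,c,bw,100,30)
    print(n,w[1],fit([(T,t[2])],boxm(*l),x0,(.006,.006,.08,.008)),fit([(W,w[2])],boxm(*l),x0,(.006,.006,.08,.008)),fit([(T,t[2]),(W,w[2])],boxm(*l),x0,(.006,.006,.08,.008)))
E
```

```text
Traceback (most recent call last):
  File "h.py", line 32, in blob
    i=1+int(np.argmax(st[1:,4])); con,_=cv2.findContours((l==i).astype(np.uint8),0,1)
            ~~~~~~~~~^^^^^^^^^^
ValueError: attempt to get argmax of an empty sequence
```

```bash
cat > m.py <<'E'
from h import *
np.set_printoptions(precision=4,suppress=True)
W=camera("wrist");T=camera("top"); T=dict(T); T["color"]=cv2.imread("pics/top0.png")[:,:,::-1].copy()
for n,c,bt,bw,d,h,x0 in [("b1","blue",(208,250,240,282),(200,128,250,178),.034,.015,(.348,.290,.115)),("b2","blue",(248,228,280,256),(255,208,300,255),.034,.015,(.396,.211,.115)),
 ("o","orange",(312,170,338,202),(358,310,396,360),.034,.015,(.513,.088,.115)),("r","red",(300,220,328,246),(278,302,314,340),.029,.018,(.418,.110,.117))]:
    t=blob(T,c,bt);w=blob(W,c,bw)
    print(n,tri([(T,t[0]),(W,w[0])])[0],"top",fit([(T,t[2])],lambda x,m=capm(d,h),z=x0[2]:m((x[0],x[1],z)),x0[:2],(.005,.005)),
      "both",fit([(T,t[2]),(W,w[2])],capm(d,h),x0,(.005,.005,.008)))
for n,c,bt,bw,l,x0 in [("blue","blue",(160,205,232,250),(265,5,345,142),(.064,.124),(.428,.366,.05,.04)),
 ("orange","orange",(212,160,256,202),(355,112,435,190),(.064,.064),(.536,.285,.1,.04)),("red","red",(248,120,302,178),(400,178,494,268),(.082,.082),(.611,.194,.15,.04))]:
    t=blob(T,c,bt,100,30);w=blob(W,c,bw,100,30)
    print(n,w[1],fit([(T,t[2])],boxm(*l),x0,(.006,.006,.08,.008)),fit([(W,w[2])],boxm(*l),x0,(.006,.006,.08,.008)),fit([(T,t[2]),(W,w[2])],boxm(*l),x0,(.006,.006,.08,.008)))
E
python3 m.py
```

```text
b1 [0.3476 0.2911 0.1073] top (array([0.349 , 0.2905]), np.float64(0.1842730611363146)) both (array([0.3471, 0.2912, 0.1058]), np.float64(0.13861858328805549))
b2 [0.3973 0.2113 0.1069] top (array([0.3969, 0.2108]), np.float64(0.19090188978160005)) both (array([0.3976, 0.2101, 0.1061]), np.float64(0.15163242301177898))
o [0.5131 0.0868 0.102 ] top (array([0.5125, 0.0887]), np.float64(0.19384340843185366)) both (array([0.514 , 0.0865, 0.1087]), np.float64(0.2939709869299235))
r [0.4183 0.1098 0.1078] top (array([0.4168, 0.1117]), np.float64(0.31314930246363903)) both (array([0.4188, 0.1075, 0.1092]), np.float64(0.26606857877219103))
blue [ 277   14   61  124 6880] (array([0.4326, 0.3697, 0.062 , 0.0261]), np.float64(0.013982743327150993)) (array([0.431 , 0.3673, 0.0575, 0.034 ]), np.float64(0.009584476906030592)) (array([0.4313, 0.3674, 0.0583, 0.0329]), np.float64(0.026933057486646372))
orange [ 364  123   64   60 3421] (array([0.5406, 0.288 , 0.1092, 0.0368]), np.float64(0.02198028542003827)) (array([0.54  , 0.2866, 0.1228, 0.0364]), np.float64(0.012688274472753447)) (array([0.5403, 0.2871, 0.1113, 0.0367]), np.float64(0.030177108393698138))
red [ 408  187   79   76 5130] (array([0.6177, 0.195 , 0.1784, 0.0377]), np.float64(0.01759424810742949)) (array([0.6166, 0.194 , 0.1784, 0.0365]), np.float64(0.011806893095942739)) (array([0.6173, 0.1944, 0.1831, 0.0369]), np.float64(0.024320514755948708))
```

>>> {"fn": "servo_tool", "kwargs": {
  "deltas": [
    [[0, 0, 0, 0.042, -0.053, 0, 1], [0, 0, 0, 0.042, -0.053, 0.02, 1], [0, 0, 0, 0.042, -0.053, 0.06, 1], [0, 0, 0, 0.042, -0.053, 0.11, 1], [0, 0, 0, 0.042, -0.053, 0.15, 1], [0, 0, 0, 0.042, -0.053, 0.18, 1], [0, 0, 0, 0.042, -0.053, 0.2, 1], [0, 0, 0, 0.042, -0.053, 0.2, 1]]
  ],
  "squeeze": 25
}}

```text
time: 4.25
ee_pos: [0.346, 0.291, 0.06]
ee_rot: [[-0.002, 1.0, -0.002], [1.0, 0.002, -0.002], [-0.002, -0.002, -1.0]]
contact_force: [-0.3, -1.0, 0.6]
opening: 0.0854
gripper_force: 0.0
```

>>> {"fn": "servo_tool", "kwargs": {
  "deltas": [
    [[0, 0, 0, 0, 0, 0, 0.3], [0, 0, 0, 0, 0, 0, 0], [0, 0, 0, 0, 0, 0, -0.2], [0, 0, 0, 0, 0, 0, -0.4], [0, 0, 0, 0, 0, 0, -0.7], [0, 0, 0, 0, 0, 0, -1], [0, 0, 0, 0, 0, 0, -1], [0, 0, 0, 0, 0, 0, -1]]
  ]
}}

```text
time: 5.25
ee_pos: [0.3474, 0.2915, 0.0619]
ee_rot: [[0.0, 1.0, 0.001], [1.0, -0.0, 0.001], [0.001, 0.001, -1.0]]
contact_force: [-0.5, -0.4, 6.3]
opening: 0.0305
gripper_force: 24.4
```

Run:
```python
from h import *
s=read_state(); print(s["ee_pos"],s["opening"],s["gripper_force"])
p=camera("wrist"); save(p,"w2")
```

```text
[0.34742936 0.2915131  0.06193761] 0.030524483913259497 24.380708634853363
```

View pics/w2.png

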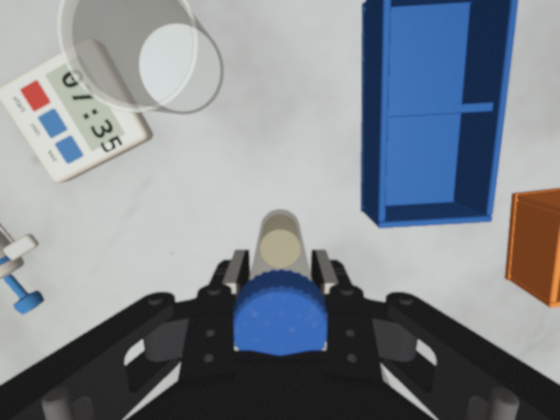

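>>> {"fn": "servo_tool", "kwargs": {
  "deltas": [
    [[0, 0, 0, 0, 0, -0.015, -1], [0, 0, 0, 0, 0, -0.045, -1], [0, 0, 0, 0, 0, -0.075, -1], [0, 0, 0, 0.02, 0.015, -0.08, -1], [0, 0, 0, 0.05, 0.038, -0.08, -1], [0, 0, 0, 0.08, 0.062, -0.08, -1], [0, 0, 0, 0.1, 0.077, -0.08, -1], [0, 0, 0, 0.106, 0.082, -0.08, -1]]
  ]
}}

```text
time: 6.3
ee_pos: [0.4295, 0.3979, 0.1411]
ee_rot: [[-0.0, 1.0, -0.001], [1.0, 0.0, -0.001], [-0.001, -0.001, -1.0]]
contact_force: [-1.1, -0.7, -0.4]
opening: 0.0303
gripper_force: 24.8
```

Run:
```python
from h import *
s=read_state(); print(s["ee_pos"],s["opening"],s["gripper_force"],s["contact_force"])
p=camera("wrist"); save(p,"w3")
```

```text
[0.42949524 0.39792226 0.14113947] 0.030334438288578607 24.844996333122253 [-1.08459689 -0.71280893 -0.44717251]
```

View pics/w3.png

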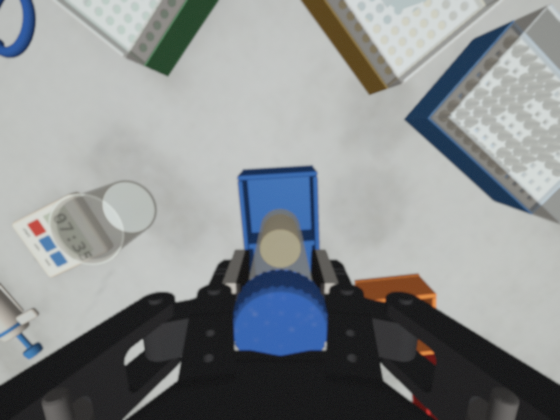

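Blue tube 1 hangs upright over the far bay, with its underside at (280,247) between rims at x 240 and 317.

>>> {"fn": "servo_tool", "kwargs": {
  "deltas": [
    [[0, 0, 0, 0, 0, 0.02, -1], [0, 0, 0, 0, 0, 0.045, -1], [0, 0, 0, 0, 0, 0.06, -1], [0, 0, 0, 0, 0, 0.067, -1], [0, 0, 0, 0, 0, 0.071, -1], [0, 0, 0, 0, 0, 0.073, -1], [0, 0, 0, 0, 0, 0.075, -1], [0, 0, 0, 0, 0, 0.075, -1]]
  ]
}}

```text
time: 7.35
ee_pos: [0.4292, 0.3973, 0.0664]
ee_rot: [[-0.0, 1.0, 0.0], [1.0, 0.0, 0.0], [0.0, 0.0, -1.0]]
contact_force: [0.4, -0.3, -0.3]
opening: 0.0302
gripper_force: 24.8
```

>>> {"fn": "servo_tool", "kwargs": {
  "deltas": [
    [[0, 0, 0, 0, 0, 0.0005, -1], [0, 0, 0, 0, 0, 0.001, -1], [0, 0, 0, 0, 0, 0.0015, -1], [0, 0, 0, 0, 0, 0.002, -1], [0, 0, 0, 0, 0, 0.002, -1]]
  ]
}}

```text
time: 7.98
ee_pos: [0.4295, 0.3979, 0.0659]
ee_rot: [[-0.0, 1.0, 0.002], [1.0, 0.0, 0.002], [0.002, 0.002, -1.0]]
contact_force: [-2.4, -1.4, 8.9]
opening: 0.0302
gripper_force: 24.7
```

>>> {"fn": "servo_tool", "kwargs": {
  "deltas": [
    [[0, 0, 0, 0, 0, 0, -0.2], [0, 0, 0, 0, 0, 0, 0.1], [0, 0, 0, 0, 0, 0, 0.5], [0, 0, 0, 0, 0, 0, 0.8], [0, 0, 0, 0, 0, -0.02, 0.8], [0, 0, 0, 0, 0, -0.06, 0.8], [0, 0, 0, 0, 0, -0.11, 0.8], [0, 0, 0, 0, 0, -0.12, 0.8]]
  ]
}}

```text
time: 8.98
ee_pos: [0.43, 0.3981, 0.1881]
ee_rot: [[-0.0, 1.0, 0.004], [1.0, 0.0, 0.004], [0.004, 0.004, -1.0]]
contact_force: [-0.3, -0.2, 0.2]
opening: 0.077
gripper_force: 0.0
```

Run:
```python
from h import *
np.set_printoptions(precision=4,suppress=True)
s=read_state(); print(s["ee_pos"],s["opening"])
p=camera("wrist"); save(p,"w4")
for r in silhouettes(p,"blue_tube_1"): print(r["bbox"],r["confidence"])
print(proj(p,(.4294,.3975,.119)),proj(p,(.4294,.3975,.004)))
```

```text
[0.43   0.3981 0.1881] 0.07700988752603193
[239.1, 330.9, 265.4, 353.6] 0.7
[256.3, 181.5, 301.2, 246.3] 0.57
[278.3251 224.2042] [278.4608 191.9458]
```

View pics/w4.png

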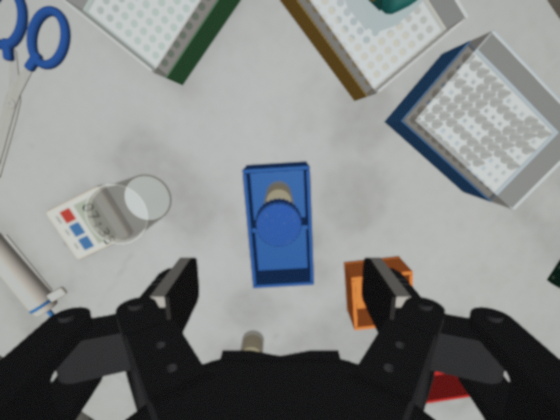

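Blue tube 1 stands upright in the far bay, with its cap at (278,224) as predicted. Next is tube 2.

>>> {"fn": "servo_tool", "kwargs": {
  "deltas": [
    [[0, 0, 0, -0.04, -0.007, 0, 1], [0, 0, 0, -0.095, -0.016, 0, 1], [0, 0, 0, -0.15, -0.026, 0, 1], [0, 0, 0, -0.187, -0.0325, 0, 1], [0, 0, 0, -0.187, -0.0325, 0.03, 1], [0, 0, 0, -0.187, -0.0325, 0.08, 1], [0, 0, 0, -0.187, -0.0325, 0.115, 1], [0, 0, 0, -0.187, -0.0325, 0.124, 1]]
  ]
}}

```text
time: 10.07
ee_pos: [0.3946, 0.2091, 0.0568]
ee_rot: [[0.0, 1.0, -0.005], [1.0, -0.0, -0.003], [-0.003, -0.005, -1.0]]
contact_force: [-0.0, -0.2, -0.2]
opening: 0.0852
gripper_force: 0.0
```

>>> {"fn": "servo_tool", "kwargs": {
  "deltas": [
    [[0, 0, 0, 0, 0, 0, 0.3], [0, 0, 0, 0, 0, 0, 0], [0, 0, 0, 0, 0, 0, -0.2], [0, 0, 0, 0, 0, 0, -0.4], [0, 0, 0, 0, 0, 0, -0.7], [0, 0, 0, 0, 0, 0, -1], [0, 0, 0, 0, 0, 0, -1], [0, 0, 0, 0, 0, 0, -1]]
  ]
}}

```text
time: 11.08
ee_pos: [0.3972, 0.2106, 0.0614]
ee_rot: [[-0.0, 1.0, 0.002], [1.0, 0.0, 0.001], [0.001, 0.002, -1.0]]
contact_force: [-0.1, 0.7, 5.3]
opening: 0.0305
gripper_force: 20.6
```

>>> {"fn": "servo_tool", "kwargs": {
  "deltas": [
    [[0, 0, 0, 0, 0, -0.015, -1], [0, 0, 0, 0, 0, -0.045, -1], [0, 0, 0, 0, 0, -0.075, -1], [0, 0, 0, 0.02, 0.006, -0.08, -1], [0, 0, 0, 0.055, 0.016, -0.08, -1], [0, 0, 0, 0.09, 0.026, -0.08, -1], [0, 0, 0, 0.118, 0.034, -0.08, -1], [0, 0, 0, 0.1265, 0.036, -0.08, -1]]
  ]
}}

```text
time: 12.08
ee_pos: [0.4327, 0.3379, 0.1406]
ee_rot: [[-0.001, 1.0, -0.0], [1.0, 0.001, -0.0], [-0.0, -0.0, -1.0]]
contact_force: [0.1, -0.4, -0.3]
opening: 0.0302
gripper_force: 22.2
```

>>> {"fn": "servo_tool", "kwargs": {
  "deltas": [
    [[0, 0, 0, 0, 0, 0, -1], [0, 0, 0, 0, 0, 0.03, -1], [0, 0, 0, 0, 0, 0.055, -1], [0, 0, 0, 0, 0, 0.066, -1], [0, 0, 0, 0, 0, 0.071, -1], [0, 0, 0, 0, 0, 0.073, -1], [0, 0, 0, 0, 0, 0.074, -1], [0, 0, 0, 0, 0, 0.074, -1]]
  ]
}}

```text
time: 13.08
ee_pos: [0.4328, 0.3369, 0.0668]
ee_rot: [[-0.0, 1.0, 0.0], [1.0, 0.0, 0.0], [0.0, 0.0, -1.0]]
contact_force: [0.7, 0.5, -0.4]
opening: 0.0303
gripper_force: 22.2
```

>>> {"fn": "servo_tool", "kwargs": {
  "deltas": [
    [[0, 0, 0, 0, 0, 0.0005, -1], [0, 0, 0, 0, 0, 0.001, -1], [0, 0, 0, 0, 0, 0.0015, -1], [0, 0, 0, 0, 0, 0.002, -1], [0, 0, 0, 0, 0, 0.002, -1]]
  ]
}}

```text
time: 13.7
ee_pos: [0.433, 0.3373, 0.0655]
ee_rot: [[-0.0, 1.0, 0.001], [1.0, 0.0, 0.002], [0.002, 0.001, -1.0]]
contact_force: [-1.0, 0.6, 7.0]
opening: 0.03
gripper_force: 22.0
```

>>> {"fn": "servo_tool", "kwargs": {
  "deltas": [
    [[0, 0, 0, 0, 0, 0, -0.2], [0, 0, 0, 0, 0, 0, 0.1], [0, 0, 0, 0, 0, 0, 0.5], [0, 0, 0, 0, 0, 0, 0.8], [0, 0, 0, 0, 0, -0.02, 0.8], [0, 0, 0, 0, 0, -0.06, 0.8], [0, 0, 0, 0, 0, -0.11, 0.8], [0, 0, 0, 0, 0, -0.155, 0.8]]
  ]
}}

```text
time: 14.7
ee_pos: [0.4325, 0.3367, 0.221]
ee_rot: [[0.0, 1.0, 0.0], [1.0, -0.0, 0.0], [0.0, 0.0, -1.0]]
contact_force: [0.7, -0.6, -0.2]
opening: 0.0771
gripper_force: 0.0
```

>>> {"fn": "servo_tool", "kwargs": {
  "deltas": [
    [[0, 0, 0, -0.04, 0.006, 0, 1], [0, 0, 0, -0.09, 0.013, 0, 1], [0, 0, 0, -0.14, 0.02, 0, 1], [0, 0, 0, -0.177, 0.027, 0, 1], [0, 0, 0, -0.177, 0.027, 0, 1], [0, 0, 0, -0.177, 0.027, 0, 1]]
  ]
}}

```text
time: 15.45
ee_pos: [0.4596, 0.16, 0.2193]
ee_rot: [[0.0, 1.0, -0.0], [1.0, -0.0, 0.0], [0.0, -0.0, -1.0]]
contact_force: [0.0, 0.3, 0.3]
opening: 0.0853
gripper_force: 0.0
```

Run:
```python
from h import *
np.set_printoptions(precision=4,suppress=True)
s=read_state(); print(s["ee_pos"],s["opening"])
p=camera("wrist"); save(p,"w5")
for n,X in (("o",(.513,.088,.115)),("r",(.418,.110,.117))): print(n,proj(p,X))
```

```text
[0.4596 0.16   0.2193] 0.08530849320586179
o [340.1241 288.8193]
r [231.2201 267.157 ]
```

View pics/w5.png

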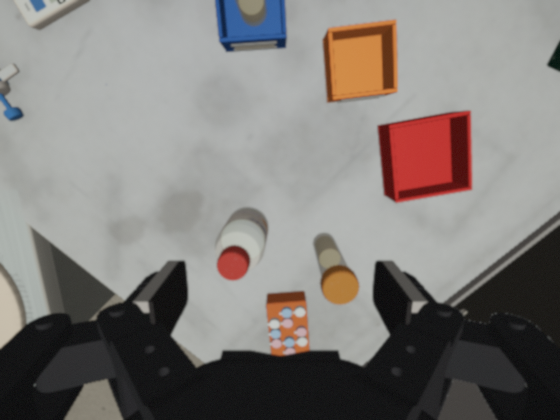

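The caps sit at red (233,263) and orange (339,285), about 3 mm off prediction. I'll refit them and the orange and red trays from here.

Run:
```python
from h import *
np.set_printoptions(precision=4,suppress=True)
W=camera("wrist")
for n,c,bw,d,h,x0 in [("o","orange",(318,262,362,308),.034,.015,(.513,.089,.115)),("r","red",(214,244,252,284),.029,.018,(.419,.112,.117))]:
    w=blob(W,c,bw); print(n,w[1],fit([(W,w[2])],lambda x,m=capm(d,h),z=x0[2]:m((x[0],x[1],z)),x0[:2],(.005,.005)))
for n,c,bw,l,x0 in [("orange","orange",(315,12,405,110),(.064,.064),(.54,.287,.11)),("red","red",(370,105,480,208),(.082,.082),(.617,.194,.18))]:
    w=blob(W,c,bw,100,30); print(n,w[1],fit([(W,w[2])],lambda x,m=boxm(*l):m((*x,.04)),x0,(.006,.006,.08)))
```

```text
o [ 322  267   36   37 1065] (array([0.5138, 0.087 ]), np.float64(0.15465721937538224))
r [218 247  31  33 778] (array([0.4175, 0.1089]), np.float64(0.22886100886515626))
orange [ 324   21   74   81 5185] (array([0.5394, 0.2869, 0.1157]), np.float64(0.02896336867494098))
red [ 379  112   93   91 7072] (array([0.6155, 0.1947, 0.1687]), np.float64(0.027114380511982228))
```

>>> {"fn": "servo_tool", "kwargs": {
  "deltas": [
    [[0, 0, 0, -0.036, 0.027, 0, 1], [0, 0, 0, -0.072, 0.0535, 0, 1], [0, 0, 0, -0.072, 0.0535, 0, 1], [0, 0, 0, -0.072, 0.0535, 0.04, 1], [0, 0, 0, -0.072, 0.0535, 0.09, 1], [0, 0, 0, -0.072, 0.0535, 0.13, 1], [0, 0, 0, -0.072, 0.0535, 0.155, 1], [0, 0, 0, -0.072, 0.0535, 0.159, 1]]
  ]
}}

```text
time: 16.55
ee_pos: [0.5116, 0.0888, 0.0586]
ee_rot: [[-0.002, 1.0, -0.003], [1.0, 0.002, -0.0], [-0.0, -0.003, -1.0]]
contact_force: [-0.1, -0.4, -0.1]
opening: 0.0854
gripper_force: 0.0
```

>>> {"fn": "servo_tool", "kwargs": {
  "deltas": [
    [[0, 0, 0, 0, 0, 0, 0.3], [0, 0, 0, 0, 0, 0, 0], [0, 0, 0, 0, 0, 0, -0.2], [0, 0, 0, 0, 0, 0, -0.4], [0, 0, 0, 0, 0, 0, -0.7], [0, 0, 0, 0, 0, 0, -1], [0, 0, 0, 0, 0, 0, -1], [0, 0, 0, 0, 0, 0, -1]]
  ]
}}

```text
time: 17.55
ee_pos: [0.5136, 0.0878, 0.0612]
ee_rot: [[0.0, 1.0, 0.002], [1.0, -0.0, 0.0], [0.0, 0.002, -1.0]]
contact_force: [-0.3, 1.2, 6.6]
opening: 0.0304
gripper_force: 23.5
```

>>> {"fn": "servo_tool", "kwargs": {
  "deltas": [
    [[0, 0, 0, 0, 0, -0.015, -1], [0, 0, 0, 0, 0, -0.045, -1], [0, 0, 0, 0, 0, -0.075, -1], [0, 0, 0, 0.025, 0.003, -0.08, -1], [0, 0, 0, 0.06, 0.008, -0.08, -1], [0, 0, 0, 0.1, 0.014, -0.08, -1], [0, 0, 0, 0.14, 0.019, -0.08, -1], [0, 0, 0, 0.17, 0.023, -0.08, -1]]
  ]
}}

```text
time: 18.55
ee_pos: [0.5361, 0.2593, 0.141]
ee_rot: [[-0.001, 1.0, 0.0], [1.0, 0.001, 0.0], [0.0, 0.0, -1.0]]
contact_force: [0.1, -1.0, -0.7]
opening: 0.0299
gripper_force: 24.1
```

>>> {"fn": "servo_tool", "kwargs": {
  "deltas": [
    [[0, 0, 0, 0.02, 0.003, 0, -1], [0, 0, 0, 0.029, 0.004, 0, -1], [0, 0, 0, 0.029, 0.004, 0.02, -1], [0, 0, 0, 0.029, 0.004, 0.045, -1], [0, 0, 0, 0.029, 0.004, 0.063, -1], [0, 0, 0, 0.029, 0.004, 0.07, -1], [0, 0, 0, 0.029, 0.004, 0.073, -1], [0, 0, 0, 0.029, 0.004, 0.074, -1]]
  ]
}}

```text
time: 19.55
ee_pos: [0.5404, 0.2868, 0.0669]
ee_rot: [[0.0, 1.0, 0.001], [1.0, -0.0, 0.0], [0.0, 0.001, -1.0]]
contact_force: [0.2, 0.8, 0.1]
opening: 0.0303
gripper_force: 24.1
```

>>> {"fn": "servo_tool", "kwargs": {
  "deltas": [
    [[0, 0, 0, 0, 0, 0.0005, -1], [0, 0, 0, 0, 0, 0.001, -1], [0, 0, 0, 0, 0, 0.0015, -1], [0, 0, 0, 0, 0, 0.002, -1], [0, 0, 0, 0, 0, 0.002, -1]]
  ]
}}

```text
time: 20.18
ee_pos: [0.5404, 0.2871, 0.0653]
ee_rot: [[-0.0, 1.0, 0.001], [1.0, 0.0, 0.001], [0.001, 0.001, -1.0]]
contact_force: [-0.4, 0.6, 6.5]
opening: 0.0305
gripper_force: 24.0
```

>>> {"fn": "servo_tool", "kwargs": {
  "deltas": [
    [[0, 0, 0, 0, 0, 0, -0.2], [0, 0, 0, 0, 0, 0, 0.1], [0, 0, 0, 0, 0, 0, 0.5], [0, 0, 0, 0, 0, 0, 0.8], [0, 0, 0, 0, 0, -0.02, 0.8], [0, 0, 0, 0, 0, -0.06, 0.8], [0, 0, 0, 0, 0, -0.11, 0.8], [0, 0, 0, 0, 0, -0.155, 0.8]]
  ]
}}

```text
time: 21.18
ee_pos: [0.54, 0.2867, 0.2211]
ee_rot: [[-0.0, 1.0, 0.0], [1.0, 0.0, 0.0], [0.0, 0.0, -1.0]]
contact_force: [0.7, -0.3, -0.9]
opening: 0.0772
gripper_force: 0.0
```

>>> {"fn": "servo_tool", "kwargs": {
  "deltas": [
    [[0, 0, 0, -0.04, -0.028, 0, 1], [0, 0, 0, -0.085, -0.059, 0, 1], [0, 0, 0, -0.13, -0.09, 0, 1], [0, 0, 0, -0.165, -0.114, 0, 1], [0, 0, 0, -0.177, -0.122, 0, 1], [0, 0, 0, -0.177, -0.122, 0.03, 1], [0, 0, 0, -0.177, -0.122, 0.06, 1], [0, 0, 0, -0.177, -0.122, 0.07, 1]]
  ]
}}

```text
time: 22.18
ee_pos: [0.4177, 0.1099, 0.1477]
ee_rot: [[-0.0, 1.0, -0.002], [1.0, 0.0, -0.0], [-0.0, -0.002, -1.0]]
contact_force: [0.2, 0.5, 0.1]
opening: 0.0851
gripper_force: 0.0
```

Run:
```python
from h import *
s=read_state(); print(s["ee_pos"],s["opening"])
p=camera("wrist"); save(p,"w6")
```

```text
[0.41771629 0.10990288 0.1477401 ] 0.08513058164733563
```

View pics/w6.png

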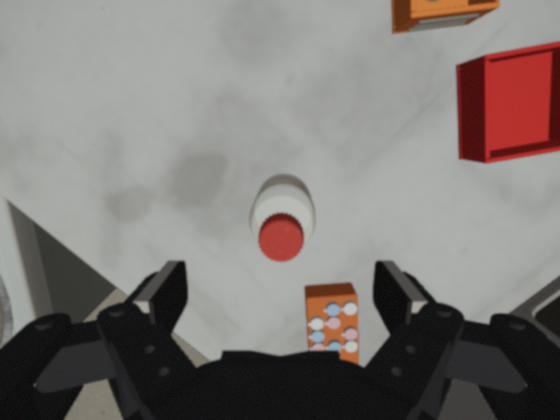

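The bottle is centred in x, with its cap at (281,237), and lies about 3 mm further in +y. I'll correct for that and descend.

>>> {"fn": "servo_tool", "kwargs": {
  "deltas": [
    [[0, 0, 0, 0.003, 0, 0.02, 1], [0, 0, 0, 0.003, 0, 0.045, 1], [0, 0, 0, 0.003, 0, 0.07, 1], [0, 0, 0, 0.003, 0, 0.088, 1], [0, 0, 0, 0.003, 0, 0.097, 1], [0, 0, 0, 0.003, 0, 0.1, 1], [0, 0, 0, 0.003, 0, 0.1, 0.8]]
  ],
  "squeeze": 40
}}

```text
time: 23.1
ee_pos: [0.4184, 0.1129, 0.0498]
ee_rot: [[0.0, 1.0, 0.001], [1.0, -0.0, 0.0], [0.0, 0.001, -1.0]]
contact_force: [0.1, 0.0, -0.2]
opening: 0.0768
gripper_force: 0.0
```

>>> {"fn": "servo_tool", "kwargs": {
  "deltas": [
    [[0, 0, 0, 0, 0, 0, 0.6], [0, 0, 0, 0, 0, 0, 0.4], [0, 0, 0, 0, 0, 0, 0.2], [0, 0, 0, 0, 0, 0, 0], [0, 0, 0, 0, 0, 0, -0.3], [0, 0, 0, 0, 0, 0, -1], [0, 0, 0, 0, 0, 0, -1], [0, 0, 0, 0, 0, 0, -1]]
  ]
}}

```text
time: 24.1
ee_pos: [0.4185, 0.1129, 0.0499]
ee_rot: [[0.0, 1.0, 0.001], [1.0, -0.0, 0.0], [0.0, 0.001, -1.0]]
contact_force: [-0.1, -0.9, 6.2]
opening: 0.0478
gripper_force: 41.2
```

>>> {"fn": "servo_tool", "kwargs": {
  "deltas": [
    [[0, 0, 0, 0, 0, -0.004, -1], [0, 0, 0, 0, 0, -0.01, -1], [0, 0, 0, 0, 0, -0.015, -1], [0, 0, 0, 0, 0, -0.015, -1], [0, 0, 0, 0, 0, -0.015, -1]]
  ]
}}

```text
time: 24.72
ee_pos: [0.4181, 0.1128, 0.0642]
ee_rot: [[-0.0, 1.0, -0.0], [1.0, 0.0, -0.0], [-0.0, -0.0, -1.0]]
contact_force: [-0.6, 1.0, -3.3]
opening: 0.0477
gripper_force: 41.4
```

Run:
```python
from h import *
s=read_state(); print(s["ee_pos"],s["opening"],s["contact_force"],s["gripper_force"])
p=camera("scene"); w=camera("wrist")
a=cv2.resize(p["color"][120:300,200:400],(400,360)); b=cv2.resize(w["color"],(400,300)); b=np.vstack([b,np.zeros((60,400,3),np.uint8)])
cv2.imwrite("pics/c7.png",np.hstack([a,b])[:,:,::-1])
```

```text
[0.41805655 0.11275391 0.06416489] 0.047713132537822736 [-0.55861206  0.9732514  -3.28672967] 41.42038585821865
```

View pics/c7.png

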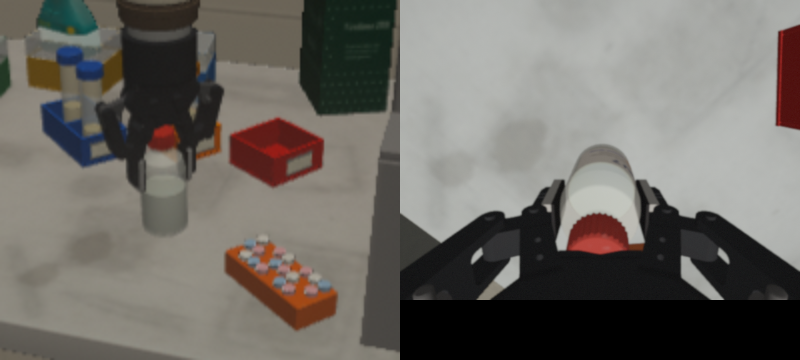

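The bottle is held upright and off the bench; in the scene crop its base is around (165,230). The grip is steady, so I carry it to the red tray.

>>> {"fn": "servo_tool", "kwargs": {
  "deltas": [
    [[0, 0, 0, 0, 0, -0.01, -1], [0, 0, 0, 0, 0, -0.035, -1], [0, 0, 0, 0, 0, -0.06, -1], [0, 0, 0, 0.006, 0.015, -0.07, -1], [0, 0, 0, 0.019, 0.045, -0.07, -1], [0, 0, 0, 0.033, 0.08, -0.07, -1], [0, 0, 0, 0.047, 0.115, -0.07, -1], [0, 0, 0, 0.062, 0.15, -0.07, -1]]
  ]
}}

```text
time: 25.82
ee_pos: [0.5693, 0.1752, 0.1348]
ee_rot: [[0.0, 1.0, 0.0], [1.0, -0.0, 0.0], [0.0, 0.0, -1.0]]
contact_force: [0.1, 0.4, -1.6]
opening: 0.048
gripper_force: 41.7
```

>>> {"fn": "servo_tool", "kwargs": {
  "deltas": [
    [[0, 0, 0, 0.013, 0.03, 0, -1], [0, 0, 0, 0.018, 0.044, 0, -1], [0, 0, 0, 0.0195, 0.048, 0, -1], [0, 0, 0, 0.0195, 0.048, 0.02, -1], [0, 0, 0, 0.0195, 0.048, 0.045, -1], [0, 0, 0, 0.0195, 0.048, 0.065, -1], [0, 0, 0, 0.0195, 0.048, 0.073, -1], [0, 0, 0, 0.0195, 0.048, 0.076, -1]]
  ]
}}

```text
time: 26.82
ee_pos: [0.616, 0.1942, 0.0584]
ee_rot: [[0.0, 1.0, -0.0], [1.0, -0.0, -0.0], [-0.0, -0.0, -1.0]]
contact_force: [-0.1, -0.3, -2.6]
opening: 0.0476
gripper_force: 41.8
```

>>> {"fn": "servo_tool", "kwargs": {
  "deltas": [
    [[0, 0, 0, 0, 0, 0, -1], [0, 0, 0, 0, 0, 0.001, -1], [0, 0, 0, 0, 0, 0.002, -1], [0, 0, 0, 0, 0, 0.003, -1], [0, 0, 0, 0, 0, 0.003, -1]]
  ]
}}

```text
time: 27.45
ee_pos: [0.6161, 0.1943, 0.0552]
ee_rot: [[0.0, 1.0, -0.0], [1.0, -0.0, -0.0], [-0.0, -0.0, -1.0]]
contact_force: [-0.0, -0.0, -1.9]
opening: 0.0476
gripper_force: 41.8
```

>>> {"fn": "servo_tool", "kwargs": {
  "deltas": [
    [[0, 0, 0, 0, 0, 0.0005, -1], [0, 0, 0, 0, 0, 0.001, -1], [0, 0, 0, 0, 0, 0.0015, -1], [0, 0, 0, 0, 0, 0.002, -1], [0, 0, 0, 0, 0, 0.002, -1]]
  ]
}}

```text
time: 28.08
ee_pos: [0.6162, 0.1943, 0.0539]
ee_rot: [[0.0, 1.0, 0.001], [1.0, -0.0, 0.0], [0.0, 0.001, -1.0]]
contact_force: [-2.4, -0.1, 5.3]
opening: 0.0476
gripper_force: 42.3
```

>>> {"fn": "servo_tool", "kwargs": {
  "deltas": [
    [[0, 0, 0, 0, 0, 0, 0.2], [0, 0, 0, 0, 0, 0, 0.5], [0, 0, 0, 0, 0, 0, 0.8], [0, 0, 0, 0, 0, 0, 1], [0, 0, 0, 0, 0, -0.02, 1], [0, 0, 0, 0, 0, -0.06, 1], [0, 0, 0, 0, 0, -0.11, 1], [0, 0, 0, 0, 0, -0.16, 1]]
  ]
}}

```text
time: 29.08
ee_pos: [0.6159, 0.1942, 0.2166]
ee_rot: [[0.0, 1.0, 0.001], [1.0, -0.0, 0.0], [0.0, 0.001, -1.0]]
contact_force: [0.5, 0.1, 0.5]
opening: 0.0852
gripper_force: 0.0
```

>>> {"fn": "servo_tool", "kwargs": {
  "deltas": [
    [[0, 0, 0, 0.005, -0.04, -0.01, 1], [0, 0, 0, 0.015, -0.085, -0.03, 1], [0, 0, 0, 0.025, -0.13, -0.04, 1], [0, 0, 0, 0.03, -0.15, -0.04, 1], [0, 0, 0, 0.03, -0.15, -0.04, 1], [0, 0, 0, 0.03, -0.15, -0.04, 1]]
  ]
}}

```text
time: 29.82
ee_pos: [0.4667, 0.2242, 0.2539]
ee_rot: [[0.0, 1.0, 0.001], [1.0, -0.0, 0.0], [0.0, 0.001, -1.0]]
contact_force: [1.1, -0.4, 0.4]
opening: 0.0859
gripper_force: 0.0
```

Run:
```python
from h import *
np.set_printoptions(precision=4,suppress=True)
s=read_state(); print(s["ee_pos"])
w=camera("wrist"); save(w,"w8"); p=camera("scene"); t=camera("top")
for n in ("beaker","microtube_rack"):
    for c in (p,t): print(n,[atz(c,r["pixel"],0)[:2] for r in pinpoint(c,n)[:1]])
for n,X in (("b1",(.4294,.3975,.119)),("b2",(.433,.337,.119)),("o",(.540,.287,.119)),("r",(.616,.1943,.121))): print(n,proj(w,X),proj(p,X))
a=cv2.resize(p["color"][140:300,160:400],(600,400)); cv2.imwrite("pics/s8.png",a[:,:,::-1])
```

```text
[0.4667 0.2242 0.2539]
beaker [array([0.2826, 0.382 ])]
beaker [array([0.2916, 0.3934])]
microtube_rack [array([ 0.4731, -0.034 ])]
microtube_rack [array([ 0.4639, -0.0436])]
b1 [230.913  -16.4713] [234.7715 145.2706]
b2 [238.2957  68.0995] [245.2774 152.805 ]
o [364.216  130.7437] [293.2983 151.6017]
r [438.5931 232.8732] [339.8986 157.8684]
```

View pics/w8.png

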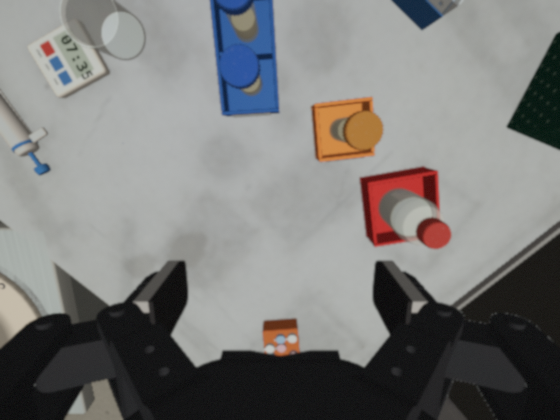

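View pics/s8.png

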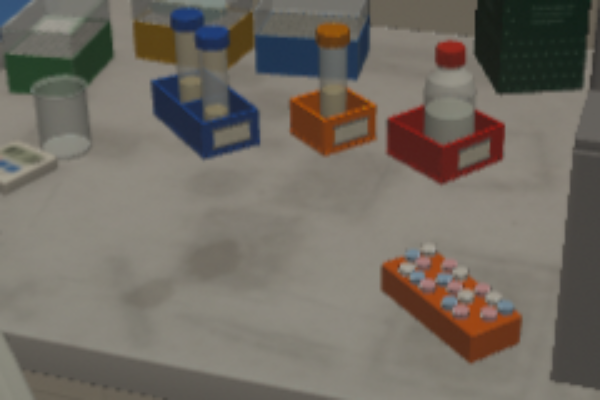

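All four stand upright in their trays: in the wrist view the caps sit at about (239,65), (362,131) and (434,233), within 5 px of prediction, and the far blue tube shows at the top edge. The beaker and rack are where they were.

```bash
python3 -c "
from station import job
print(job.close_job())"
```

```text
the job is handed in; nothing more can be done
None
```

I sorted all four samples and handed the job in at about 30 s: the blue-capped tubes stand one in each bay of the blue tray, the orange tube in the orange tray and the red bottle in the red tray; the final pictures showed all four upright with the beaker and rack in place, but the hand-in returned no verdict.

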